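# Snap the lid of the fish box shut

## Robot

A 6-joint arm with a two-finger parallel gripper is mounted at the origin on the work surface. World frame = base frame: x ahead of the robot, y to its left, z up, the work surface at z = 0. Lengths are in m, angles in rad, forces in N, time in s.
With the tool pointing down it reaches from about 0.35 to 0.85 m from the base axis. Payload 8.1 kg.
Tool frame: the origin (TCP) lies midway between the tips of the shut fingers; the grasp point (between the pads) lies 19 mm behind it (ctrl.pinch_z is the distance from the TCP to the grasp point, in m); z points along the fingers, y is the direction in which the jaws open and shut (so a half turn about z gives the same grasp; the last joint's range is limited). The gripper opens to 93 mm and grips with 3 to 60 N. Pads are 15 mm wide; open, the fingers measure 128 mm over their backs; the gripper's body (75 mm by 188 mm) begins 65 mm behind the grasp point.
Start: joints at [1.236, 0.13, 1.488, -0, 1.523, -0.085], TCP at [0.148, 0.581, 0.219] pointing down, gripper open.
Joint ranges: [-2.96, 2.96], [-0.89, 2.26], [0.02, 2.5], [-1.34, 4.48], [0, 2.73], [-2.66, 2.66]. Speed limits (rad/s): [2.39, 2.39, 2.79, 3.14, 3.14, 3.14].

## Interface

Orientations are given as a unit quaternion [w, x, y, z].
In Python, from cell import ctrl, read_camera gives the robot as it stands.
- The arm moves only by the tool apply_moves, never from a script. Its argument "deltas" is a list of rows, each a list of 7 numbers: the closure, from -1 (fully open) to 1 (shut), then the shift along the tool's x, y, z normalised to -1 to 1, where 1 is 0.15 m, then the turn, a rotation vector about the tool's x, y, z normalised to -1 to 1, where 1 is 30 degrees. In form: [[gripper, x, y, z, wx, wy, wz], ...]. A call has 1 to 8 rows; each row is the pose to reach, as a shift and turn from the pose commanded when the call began, along the tool's axes at that moment; what a row does not reach only later rows make up. A row lasts 1/10 s, in which the tool goes at most 50 mm and 8.59 degrees, less where a joint would pass 70% of its speed; a pose out of reach is approached as far as the arm can. A call with a number of a shift or a turn outside -1 to 1 is refused whole. A call with a gripper value outside its range is refused whole. The fingers move at their own pace and stop on an object; "squeeze" is the grip in N (left out, the last holds). Time passes only in rows, so rows that repeat a pose let the fingers close. It gives the time, the measured TCP pose, the force and the opening at its end, in the units of the state.
- ctrl.get_state(): the state, without advancing time (a new reading comes with each control period).
- read_camera(name): name is "scene" or "top"; returns a dict with "frame" (400x640x3 uint8, red, green, blue), "fx", "fy", "cx", "cy" (pixels), "D" ([k1, k2, p1, p2, k3] as OpenCV has them; the pictures are not rectified), "world_from_camera" (4x4, takes a point from camera to world coordinates). Camera axes: x right, y up, looking along -z (the intrinsics and any distortion apply to the point x, -y, -z); pixel columns grow to the right and rows downward; lengths in m; the calibration is good to about 2 mm. A picture is of the moment at which its call begins. There is no depth.
- ctrl.sign_off(): hands the job in, once; it reports no verdict.
The state is a dict: "time": time; "qpos": joint angles; "joint_velocities": joint speeds; "tau": joint torques, N m; "tcp_pos": TCP position; "tcp_rot": TCP orientation; "ft_force": force on the tool from outside, world axes, zero at the start; "moment": the same for the moment, N m; "gripper_width": finger opening in m.
Only numpy, scipy, OpenCV 4.12 (cv2) and the standard library are available. Lean on these libraries where they do the work, as an engineer would, in place of code of your own. Each camera call takes 0.05 s, during which the arm holds its last target. There are 200 camera calls.

## Task

Press all the way round the white rim of the food box's lid until each of its four corner sections has clicked fully shut. Only press with the fingertips: do not pick up or shove the box, and leave the jar, the tin and the spatula as they are.

Things in the scene. Friction and masses are not known exactly. Their poses are not given: they have to be found in the camera images.
- food_box: Loose stainless steel box full of fish fillets, about 0.9 kg, on the table, its lid lying in place. Origin: centre of the underside, z up; x: its short axis, pointing away from the robot at yaw 0; y: its long axis. Yaw is within 0.6 rad of 0. Walls 104 (x) x 150 (y) x 62 mm high, with a steel bead round the outside at 51 to 54 mm height.
- lid_mid (a point): Middle of the lid: top of its fixed clear panel, 61 mm above the table. Round it is a white rim, outside 118 (x) x 164 (y) mm, 14 mm wide, split at the middle of each side into four L-shaped corner sections. A section that is up has its top 77 mm above the table and a 7 mm gap between its skirt and the steel bead; shut: top at 70 mm, gap closed.
- rim_a_top (a point): Point on the top of the far left (+x +y in the box's axes) corner section of the white rim, at the middle of the 14 mm wide rim at the corner, 52 mm (x) and 75 mm (y) from the box's middle; it goes down with the section. Press straight down.
- rim_a (a joint): How far the far left rim section is pressed down, m: 0 up (all start so), 0.007 shut. It slides straight down only. Pressed with about 8 N it yields, past half way it snaps down and stays at a firm stop; let go before half way it springs back up.
- rim_b_top (a point): Point on the top of the far right (+x -y in the box's axes) corner section of the white rim, at the middle of the 14 mm wide rim at the corner, 52 mm (x) and 75 mm (y) from the box's middle; it goes down with the section. Press straight down.
- rim_b (a joint): How far the far right rim section is pressed down, m: 0 up (all start so), 0.007 shut. It slides straight down only. Pressed with about 8 N it yields, past half way it snaps down and stays at a firm stop; let go before half way it springs back up.
- rim_c_top (a point): Point on the top of the near right (-x -y in the box's axes) corner section of the white rim, at the middle of the 14 mm wide rim at the corner, 52 mm (x) and 75 mm (y) from the box's middle; it goes down with the section. Press straight down.
- rim_c (a joint): How far the near right rim section is pressed down, m: 0 up (all start so), 0.007 shut. It slides straight down only. Pressed with about 8 N it yields, past half way it snaps down and stays at a firm stop; let go before half way it springs back up.
- rim_d_top (a point): Point on the top of the near left (-x +y in the box's axes) corner section of the white rim, at the middle of the 14 mm wide rim at the corner, 52 mm (x) and 75 mm (y) from the box's middle; it goes down with the section. Press straight down.
- rim_d (a joint): How far the near left rim section is pressed down, m: 0 up (all start so), 0.007 shut. It slides straight down only. Pressed with about 8 N it yields, past half way it snaps down and stays at a firm stop; let go before half way it springs back up.
- jar: Bystander: closed glass jar with a steel cap, 60 mm in diameter, 90 mm high, loose, beside the left (+y) end of the box. Origin at the centre of its underside.
- tin: Bystander: closed plain metal tin, 72 mm in diameter, 75 mm high, loose, beside the right (-y) end of the box. Origin at the centre of its underside.
- spatula: Bystander: spatula with a wooden handle, 280 mm long, blade 65 mm wide, lying on the table beyond the far (+x) side of the box, about along the box's y. Origin on the table under its middle.

How it is judged:
At the end, for the whole second after the job is handed in: All four rim sections are pressed down by more than 5.5 mm of their 7 mm and stay there; the box stands upright and at rest on the table within 40 mm of where it was; jar, tin and spatula are within 25 mm of where they were (value of joint each of rim_a, rim_b, rim_c, rim_d above 0.0055 m and distance of food_box from where it was at the start of the episode below 0.04 m and angle between food_box's own z axis and vertical below 0.05 rad and height (world z) of food_box below 0.006 m and linear speed of food_box below 0.02 m/s and distance of each of jar, tin, spatula from where it was at the start of the episode below 0.025 m); the robot touches nothing.
It fails at once if the arm or the gripper's body, not the fingers, presses on the food box (contact force between the arm and food_box above 5 N).
It fails at once if the food box is lifted or tipped (height (world z) of food_box above 0.012 m or angle between food_box's own z axis and vertical above 0.2 rad).
It fails at once if the food box is shoved more than 40 mm away from where it stood (distance of food_box from where it was at the start of the episode above 0.04 m).
It fails at once if the jar, the tin or the spatula is moved more than 25 mm or picked up (distance of any of jar, tin, spatula from where it was at the start of the episode above 0.025 m).
It also fails if it takes over 51 s, if anything falls off the work surface, if the arm or the gripper's body presses on something with over 40 N, if the wrist force passes 120 N, or if a joint passes its speed limit or range.

## Working session

There is one attempt and no reset: what is moved stays moved. The work goes in short steps, Python scripts to look and compute and a tool call to move; the robot and the scene stay as the last step left them, time stands still between calls to the robot, and variables do not carry over. Pictures are saved under pics/ and viewed, about 8 in all and at most 12, crops included, and the job is handed in when it is done.

Besides the shell and the picture viewer there is one more tool, called by a JSON object that holds its "fn" and its "kwargs". apply_moves: Moves the arm, as the interface text tells. Its arguments: {"type":"object","properties":{"deltas":{"type":"array"},"squeeze":{"type":"number"}},"required":["deltas"]}

```bash
mkdir -p pics; ls
python3 - <<'E'
from cell import ctrl, read_camera
import cv2, pickle
d={n:read_camera(n) for n in("scene","top")}
pickle.dump(d,open('cams.pkl','wb'))
for n in d: cv2.imwrite(f'pics/{n}0.png',d[n]['frame'][:,:,::-1]); print(n,d[n]['fx'],d[n]['D'],d[n]['world_from_camera'])
print(ctrl.get_state())
E
```

```text
pics
scene 497.0749674751634 [-0.07004497  0.          0.          0.          0.        ] [[ 0.74131454 -0.41844332  0.5247456   1.11384568]
 [ 0.6711033   0.4721071  -0.57160761 -0.54037797]
 [-0.00855074  0.77589953  0.63079854  0.70985589]
 [ 0.          0.          0.          1.        ]]
top 442.13527162106857 [-0.10269011  0.          0.          0.          0.        ] [[ 0.00605386  0.98303407 -0.18332312  0.38161298]
 [-0.9998056   0.00251006 -0.01955676  0.03396831]
 [-0.0187648   0.18340588  0.98285816  1.1289162 ]
 [ 0.          0.          0.          1.        ]]
{'time': 0.1, 'qpos': array([ 1.23559937e+00,  1.31085209e-01,  1.48918608e+00, -4.79111491e-05,
        1.52300163e+00, -8.54006598e-02]), 'joint_velocities': array([ 0.00044157, -0.00209941, -0.00238208, -0.0009867 ,  0.00040429,
       -0.00019186]), 'tau': array([ 7.98793899e-04, -5.61339211e+01, -4.93094838e+01,  7.70099927e-02,
        2.90300354e-02, -6.21548270e-05]), 'tcp_pos': array([0.14814731, 0.58088216, 0.21768399]), 'tcp_rot': array([-1.51979332e-04,  1.24572475e-01,  9.92210155e-01, -8.26617950e-04]), 'ft_force': array([-0.66199249,  0.84241433,  0.23773895]), 'moment': array([-0.06281988, -0.00686636, -0.04318127]), 'gripper_width': 0.09312155160847821}
```

View pics/top0.png

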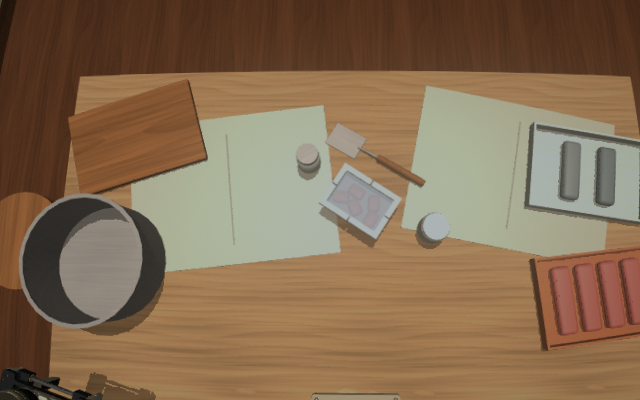

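View pics/scene0.png

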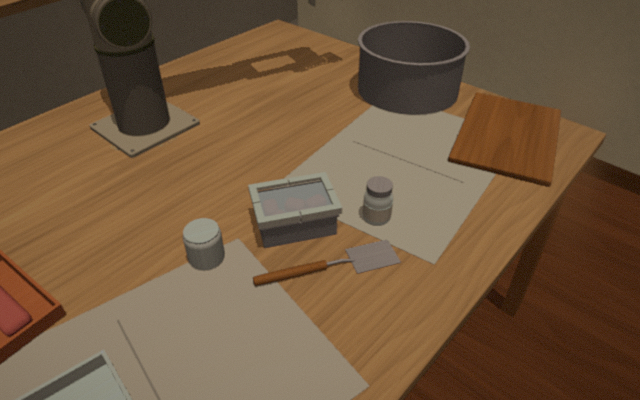

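The top view shows the box at about (360,202), with lid corners near (346,165), (401,203), (376,238) and (320,203). The jar is at (307,157), the tin at (434,228) and the spatula runs from (345,140) to (424,184). The scene view agrees, with the lid around (295,200). Next I'll zoom in and test a colour mask.

```bash
cat > h.py <<'E'
import numpy as np, cv2
def K(c): return np.array([[c['fx'],0,c['cx']],[0,c['fy'],c['cy']],[0,0,1.]])
def ray(c,uv,z):
    p=cv2.undistortPoints(np.array(uv,float).reshape(-1,1,2),K(c),np.array(c['D']))[:,0]
    T=c['world_from_camera']; d=np.c_[p[:,0],-p[:,1],-np.ones(len(p))]@T[:3,:3].T; o=T[:3,3]
    return o+d*((z-o[2])/d[:,2])[:,None]
def proj(c,P):
    T=c['world_from_camera']; q=(np.atleast_2d(P)-T[:3,3])@T[:3,:3]
    return cv2.projectPoints(q*[1,-1,-1],np.zeros(3),np.zeros(3),K(c),np.array(c['D']))[0][:,0]
E
python3 - <<'E'
import pickle,cv2,numpy as np
from h import *
d=pickle.load(open('cams.pkl','rb'))
f=d['top']['frame']; 
for u,v in [(333,184),(348,221),(389,221),(372,182),(250,150),(325,150),(318,215)]: print((u,v),f[v,u])
a=cv2.resize(f[150:250,305:415,::-1],None,fx=5,fy=5,interpolation=cv2.INTER_CUBIC)
b=cv2.resize(d['scene']['frame'][165:250,240:350,::-1],None,fx=5,fy=5,interpolation=cv2.INTER_CUBIC)
cv2.imwrite('pics/ta.png',a);cv2.imwrite('pics/sa.png',b)
print(ray(d['top'],[(346,165),(401,203),(376,238),(320,203)],.077).round(4))
E
```

```text
(333, 184) [161 166 162]
(348, 221) [133 136 133]
(389, 221) [142 110  80]
(372, 182) [151 133 113]
(250, 150) [172 180 157]
(325, 150) [172 179 162]
(318, 215) [172 180 167]
[[ 0.6625  0.0237  0.077 ]
 [ 0.5681 -0.1092  0.077 ]
 [ 0.4833 -0.0478  0.077 ]
 [ 0.5676  0.0865  0.077 ]]
```

View pics/ta.png

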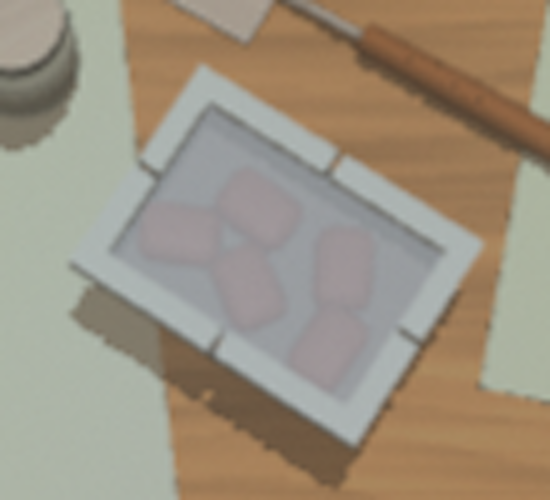

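View pics/sa.png

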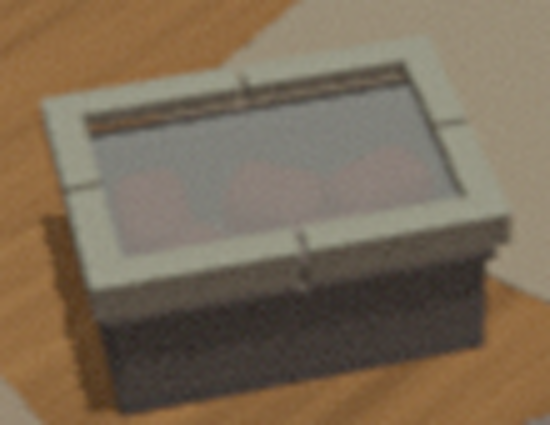

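The crops are clear. In the top crop the rim's outer corners are a(200,65), b(482,243), c(355,446) and d(72,264). In the scene crop they are at (432,37), (510,215), (95,290) and (45,100). All sections are up. I'll cast both sets onto z = 77 mm and compare them.

```bash
cat >> h.py <<'E'
L=np.array([[59,82],[59,-82],[-59,-82],[-59,82]])/1000.
def fit(P):  # rigid 2D fit of a,b,c,d outer corners
    m=P.mean(0); H=L.T@(P-m); th=np.arctan2(H[0,1]-H[1,0],H[0,0]+H[1,1])
    R=np.array([[np.cos(th),-np.sin(th)],[np.sin(th),np.cos(th)]]); return m,th,R
E
python3 - <<'E'
import pickle
from h import *
d=pickle.load(open('cams.pkl','rb'))
t=(np.array([(200,65),(482,243),(355,446),(72,264)])+.5)/5-.5+[305,150]
s=(np.array([(510,215),(95,290),(45,100),(432,37)])+.5)/5-.5+[240,165]
for n,uv in(('top',t),('scene',s)):
    P=ray(d[n],uv,.077)[:,:2]; m,th,R=fit(P)
    print(n,m.round(4),th.round(4),'res mm',((P-m-L@R.T)*1e3).round(1).tolist(),'sides',np.linalg.norm(P-np.roll(P,-1,0),axis=1).round(4))
    T=m+np.array([[52,75],[52,-75],[-52,-75],[-52,75]])/1e3@R.T; print('targets',T.round(4).tolist())
# jar, tin tops
print('jar',ray(d['top'],[(307,152)],.09).round(3),'tin',ray(d['top'],[(436,223)],.075).round(3))
E
```

```text
top [ 0.5747 -0.01  ] -0.5698 res mm [[-0.0, 0.0], [-0.3, 1.5], [0.6, 0.4], [-0.2, -1.9]] sides [0.1629 0.1167 0.1617 0.1172]
targets [[0.659, 0.0251], [0.5781, -0.1012], [0.4905, -0.0451], [0.5714, 0.0812]]
scene [ 0.5743 -0.0088] -0.5833 res mm [[-1.2, -0.7], [0.5, 0.8], [0.2, -0.1], [0.4, -0.0]] sides [0.1619 0.1178 0.1642 0.117 ]
targets [[0.659, 0.0252], [0.5764, -0.1], [0.4896, -0.0427], [0.5722, 0.0825]]
jar [[0.692 0.119 0.09 ]] tin [[ 0.52  -0.193  0.075]]
```

The two views agree to about 1.5 mm, and the rim sides measure 162–164 × 117 mm as they should. I'll use centre (0.5745, -0.0094), yaw -0.577, with targets:
- a (0.659, 0.025)
- b (0.577, -0.1005)
- c (0.490, -0.044)
- d (0.572, 0.082)

First I'll raise the tool, square it to the world and shut the fingers.

{"fn": "apply_moves", "kwargs": {"deltas": [[1, 0, 0, -0.3, 0, 0, -0.24], [1, 0, 0, -0.55, 0, 0, -0.477], [1, 0, 0, -0.55, 0, 0, -0.477], [1, 0, 0, -0.55, 0, 0, -0.477]], "squeeze": 20}}

```text
time: 0.5
tcp_pos: [0.1485, 0.5819, 0.302]
tcp_rot: [0.0, 0.001, 1.0, 0.001]
ft_force: [-0.6, -0.4, -1.0]
gripper_width: 0.0658
```

{"fn": "apply_moves", "kwargs": {"deltas": [[1, -0.15, -0.3, 0, 0, 0, 0], [1, -0.35, -0.6, 0, 0, 0, 0], [1, -0.6, -1, 0, 0, 0, 0], [1, -0.6, -1, 0, 0, 0, 0], [1, -0.6, -1, 0, 0, 0, 0]]}}

```text
time: 1.0
tcp_pos: [0.2395, 0.4285, 0.2993]
tcp_rot: [-0.001, 0.002, 1.0, -0.001]
ft_force: [-0.9, 0.5, -0.2]
gripper_width: 0.0255
```

{"fn": "apply_moves", "kwargs": {"deltas": [[1, -0.25, -0.25, 0, 0, 0, 0], [1, -0.5, -0.5, 0, 0, 0, 0], [1, -0.75, -0.75, 0, 0, 0, 0], [1, -1, -1, 0, 0, 0, 0], [1, -1, -1, 0, 0, 0, 0]]}}

```text
time: 1.5
tcp_pos: [0.3902, 0.2786, 0.2993]
tcp_rot: [-0.001, 0.002, 1.0, -0.001]
ft_force: [-0.1, 0.6, 0.5]
gripper_width: 0.0004
```

{"fn": "apply_moves", "kwargs": {"deltas": [[1, -0.25, -0.25, 0, 0, 0, 0], [1, -0.5, -0.5, 0, 0, 0, 0], [1, -0.75, -0.75, 0, 0, 0, 0], [1, -1, -1, 0, 0, 0, 0], [1, -1, -1, 0, 0, 0, 0], [1, -1, -1, 0, 0, 0, 0]]}}

```text
time: 2.1
tcp_pos: [0.5385, 0.1311, 0.2991]
tcp_rot: [-0.002, 0.001, 1.0, -0.0]
ft_force: [-1.0, 0.8, 0.3]
gripper_width: 0.0006
```

{"fn": "apply_moves", "kwargs": {"deltas": [[1, -0.22, -0.34, 0.1, 0, 0, 0], [1, -0.22, -0.34, 0.4, 0, 0, 0], [1, -0.22, -0.34, 0.7, 0, 0, 0], [1, -0.22, -0.34, 1, 0, 0, 0], [1, -0.22, -0.34, 1, 0, 0, 0]]}}

```text
time: 2.6
tcp_pos: [0.565, 0.0824, 0.1431]
tcp_rot: [-0.007, -0.001, 1.0, 0.0]
ft_force: [-1.4, 0.4, -1.1]
gripper_width: 0.0005
```

{"fn": "apply_moves", "kwargs": {"deltas": [[1, 0, 0, 0.2, 0, 0, 0], [1, 0, 0, 0.38, 0, 0, 0], [1, 0, 0, 0.38, 0, 0, 0]]}}

```text
time: 2.9
tcp_pos: [0.569, 0.0821, 0.0925]
tcp_rot: [-0.002, -0.001, 1.0, 0.0]
ft_force: [-0.2, 0.7, -0.2]
gripper_width: 0.0007
```

Run:
```python
from cell import ctrl, read_camera
import cv2,numpy as np
a=read_camera('top')['frame'][130:260,290:450,::-1]; b=read_camera('scene')['frame'][130:260,230:390,::-1]
cv2.imwrite('pics/p1.png',cv2.resize(np.hstack([a,b]),None,fx=2.5,fy=2.5,interpolation=cv2.INTER_CUBIC))
s=ctrl.get_state();print(s['tcp_pos'],s['ft_force'])
```

```text
[0.57164251 0.08166841 0.09622041] [ 0.12167857 -0.53271161 -0.10958696]
```

View pics/p1.png

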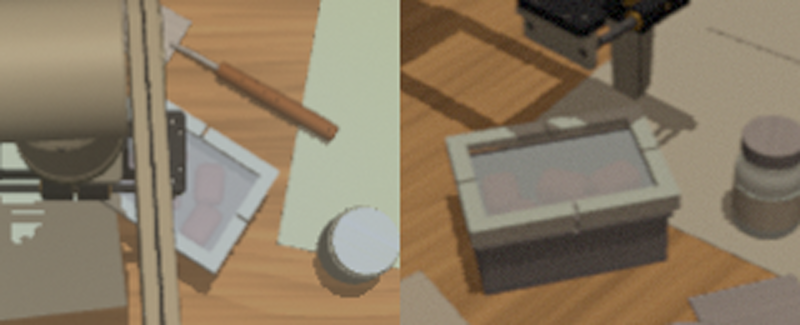

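The fingertips hang just above the near left corner d (scene half, tip at about (628,98)). Now a slow press.

{"fn": "apply_moves", "kwargs": {"deltas": [[1, 0, 0, 0.05, 0, 0, 0], [1, 0, 0, 0.09, 0, 0, 0], [1, 0, 0, 0.11, 0, 0, 0], [1, 0, 0, 0.13, 0, 0, 0], [1, 0, 0, 0.145, 0, 0, 0], [1, 0, 0, 0.16, 0, 0, 0], [1, 0, 0, 0.16, 0, 0, 0]]}}

```text
time: 3.7
tcp_pos: [0.5714, 0.0802, 0.0701]
tcp_rot: [0.0, 0.0, 1.0, -0.0]
ft_force: [0.5, -1.2, 0.4]
gripper_width: 0.0003
```

{"fn": "apply_moves", "kwargs": {"deltas": [[1, 0, 0, 0.013, 0, 0, 0], [1, 0, 0, 0.02, 0, 0, 0], [1, 0, 0, 0.02, 0, 0, 0]]}}

```text
time: 4.0
tcp_pos: [0.5717, 0.0804, 0.0696]
tcp_rot: [0.0, -0.0, 1.0, 0.0]
ft_force: [-10.6, 0.1, 20.0]
gripper_width: 0.0003
```

Firm stop at z = 69.6 mm with 20 N, so d is shut. Next is a.

{"fn": "apply_moves", "kwargs": {"deltas": [[1, 0, 0, -0.1, 0, 0, 0], [1, 0, 0, -0.25, 0, 0, 0], [1, -0.28, -0.19, -0.25, 0, 0, 0], [1, -0.57, -0.375, -0.25, 0, 0, 0], [1, -0.57, -0.375, -0.25, 0, 0, 0], [1, -0.57, -0.375, -0.15, 0, 0, 0], [1, -0.57, -0.375, -0.1, 0, 0, 0], [1, -0.57, -0.375, -0.1, 0, 0, 0]]}}

```text
time: 4.8
tcp_pos: [0.6542, 0.0251, 0.0795]
tcp_rot: [-0.002, -0.0, 1.0, 0.0]
ft_force: [-0.1, 0.5, -0.3]
gripper_width: 0.0006
```

{"fn": "apply_moves", "kwargs": {"deltas": [[1, 0, 0, 0.03, 0, 0, 0], [1, 0, 0, 0.05, 0, 0, 0], [1, 0, 0, 0.065, 0, 0, 0], [1, 0, 0, 0.08, 0, 0, 0], [1, 0, 0, 0.09, 0, 0, 0], [1, 0, 0, 0.1, 0, 0, 0], [1, 0, 0, 0.105, 0, 0, 0], [1, 0, 0, 0.105, 0, 0, 0]]}}

```text
time: 5.6
tcp_pos: [0.6576, 0.0241, 0.0695]
tcp_rot: [0.001, -0.0, 1.0, -0.0]
ft_force: [-9.0, 0.6, 19.2]
gripper_width: 0.0006
```

a is shut (69.5 mm, 19 N). Next is b.

{"fn": "apply_moves", "kwargs": {"deltas": [[1, 0, 0, -0.1, 0, 0, 0], [1, 0, 0, -0.25, 0, 0, 0], [1, 0.15, -0.23, -0.25, 0, 0, 0], [1, 0.33, -0.5, -0.25, 0, 0, 0], [1, 0.54, -0.815, -0.25, 0, 0, 0], [1, 0.54, -0.815, -0.25, 0, 0, 0], [1, 0.54, -0.815, -0.15, 0, 0, 0], [1, 0.54, -0.815, -0.1, 0, 0, 0]]}}

```text
time: 6.4
tcp_pos: [0.5758, -0.0975, 0.08]
tcp_rot: [-0.0, 0.0, 1.0, 0.0]
ft_force: [0.3, 1.2, -0.2]
gripper_width: 0.0004
```

{"fn": "apply_moves", "kwargs": {"deltas": [[1, 0, 0, 0.02, 0, 0, 0], [1, 0, 0, 0.05, 0, 0, 0], [1, 0, 0, 0.065, 0, 0, 0], [1, 0, 0, 0.08, 0, 0, 0], [1, 0, 0, 0.09, 0, 0, 0], [1, 0, 0, 0.1, 0, 0, 0], [1, 0, 0, 0.105, 0, 0, 0], [1, 0, 0, 0.105, 0, 0, 0]]}}

```text
time: 7.2
tcp_pos: [0.5774, -0.0982, 0.0694]
tcp_rot: [0.002, -0.0, 1.0, -0.0]
ft_force: [-11.5, 2.1, 25.1]
gripper_width: 0.0005
```

b is shut (69.4 mm, 25 N). Next is c.

{"fn": "apply_moves", "kwargs": {"deltas": [[1, 0, 0, -0.1, 0, 0, 0], [1, 0, 0, -0.25, 0, 0, 0], [1, 0.28, 0.185, -0.25, 0, 0, 0], [1, 0.57, 0.37, -0.25, 0, 0, 0], [1, 0.57, 0.37, -0.25, 0, 0, 0], [1, 0.57, 0.37, -0.15, 0, 0, 0], [1, 0.57, 0.37, -0.1, 0, 0, 0], [1, 0.57, 0.37, -0.1, 0, 0, 0]]}}

```text
time: 8.0
tcp_pos: [0.4897, -0.0424, 0.0796]
tcp_rot: [-0.001, -0.0, 1.0, 0.0]
ft_force: [-0.6, 0.5, 0.1]
gripper_width: 0.0004
```

{"fn": "apply_moves", "kwargs": {"deltas": [[1, 0, 0, 0.02, 0, 0, 0], [1, 0, 0, 0.05, 0, 0, 0], [1, 0, 0, 0.065, 0, 0, 0], [1, 0, 0, 0.08, 0, 0, 0], [1, 0, 0, 0.09, 0, 0, 0], [1, 0, 0, 0.1, 0, 0, 0], [1, 0, 0, 0.105, 0, 0, 0], [1, 0, 0, 0.105, 0, 0, 0]]}}

```text
time: 8.8
tcp_pos: [0.4907, -0.0431, 0.0693]
tcp_rot: [-0.0, -0.0, 1.0, -0.0]
ft_force: [-22.9, 2.8, 43.7]
gripper_width: 0.0
```

Firm stop with 44 N, so c is shut. I'll lift and move back clear of the cameras, then check.

{"fn": "apply_moves", "kwargs": {"deltas": [[1, 0, 0, -0.1, 0, 0, 0], [1, 0, 0, -0.4, 0, 0, 0], [1, 0, 0, -0.7, 0, 0, 0], [1, 0, 0, -1, 0, 0, 0], [1, 0, 0, -1, 0, 0, 0]]}}

```text
time: 9.3
tcp_pos: [0.4942, -0.0434, 0.2227]
tcp_rot: [0.006, 0.0, 1.0, -0.001]
ft_force: [0.0, -0.3, 0.6]
gripper_width: 0.0008
```

{"fn": "apply_moves", "kwargs": {"deltas": [[1, 0.1, 0.3, -0.2, 0, 0, 0], [1, 0.2, 0.6, -0.4, 0, 0, 0], [1, 0.3, 1, -0.5, 0, 0, 0], [1, 0.3, 1, -0.5, 0, 0, 0]]}}

```text
time: 9.7
tcp_pos: [0.4451, 0.1101, 0.2916]
tcp_rot: [0.001, -0.001, 1.0, 0.001]
ft_force: [1.2, 0.3, 0.4]
gripper_width: 0.0006
```

{"fn": "apply_moves", "kwargs": {"deltas": [[1, 0.2, 0.3, 0, 0, 0, 0], [1, 0.4, 0.6, 0, 0, 0, 0], [1, 0.5, 1, 0, 0, 0, 0], [1, 0.5, 1, 0, 0, 0, 0], [1, 0.5, 1, 0, 0, 0, 0]]}}

```text
time: 10.2
tcp_pos: [0.3692, 0.2597, 0.2894]
tcp_rot: [-0.0, -0.002, 1.0, 0.0]
ft_force: [0.4, -0.6, 0.2]
gripper_width: 0.0005
```

Run:
```python
from cell import ctrl, read_camera
import cv2,numpy as np,pickle
d={n:read_camera(n) for n in('top','scene')}; pickle.dump(d,open('c2.pkl','wb'))
o=pickle.load(open('cams.pkl','rb'))
r=lambda x:cv2.resize(x[:,:,::-1],None,fx=2.5,fy=2.5,interpolation=cv2.INTER_CUBIC)
A=[(130,260,290,450),(150,260,230,390)]
row=[np.hstack([r(k[n]['frame'][a:b,c:e]) for k in(o,d)]) for n,(a,b,c,e) in zip(('top','scene'),A)]
cv2.imwrite('pics/p2.png',np.vstack(row)[:600])
s=d['scene']['frame'][165:250,240:350,::-1]; cv2.imwrite('pics/p3.png',cv2.resize(s,None,fx=5,fy=5,interpolation=cv2.INTER_CUBIC))
st=ctrl.get_state();print(st['tcp_pos'],st['ft_force'],st['time'])
```

```text
[0.37021885 0.25730752 0.28940681] [-0.29276171  0.42004907 -0.1686596 ] 10.3
```

View pics/p2.png

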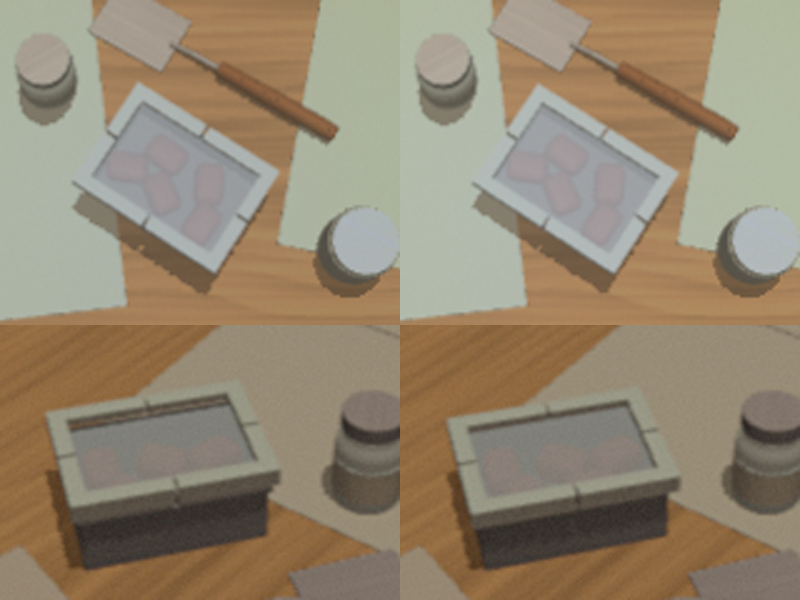

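View pics/p3.png

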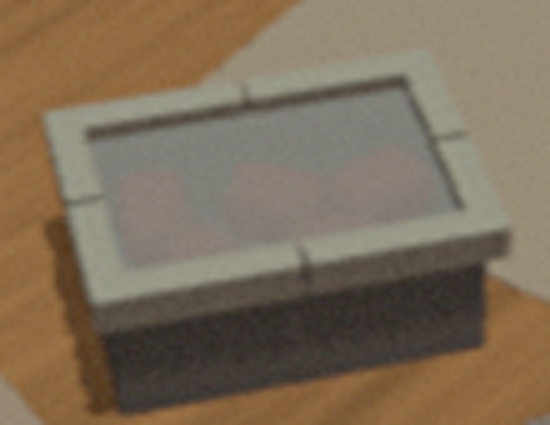

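All four rim corners sit 13–15 crop pixels lower in the scene view than before. The expected drop for 7 mm is about 13. The see-through gap is gone, and the box, jar, tin and spatula look unmoved in the side-by-side. The arm is clear, so I'm handing in.

```bash
python3 -c "
from cell import ctrl
print(ctrl.sign_off())"
```

```text
the job is handed in; nothing more can be done
None
```

I pressed all four corner sections of the lid (d, a, b, c) straight down with the shut fingertips, and each came to a firm stop. I then moved the arm clear and handed the job in at about 10 s; no verdict is reported.

- **Sections shut:** the fingertips stopped at 69.3–69.6 mm with 19–44 N, against the 70 mm expected when shut. In the last scene picture all four corners were lower by about the pixels expected for 7 mm, and the gap had closed.
- **Scene left alone:** comparing pictures by eye, the box, jar, tin and spatula had not visibly moved. I did not measure their final positions.
- **Disagreements:** the two cameras placed the box about 1 mm and 0.013 rad apart, so I used the average. The presses also showed a sideways force of 9–23 N, but the box did not visibly shift.

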